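# Take the brass nut off the tape spindle

## Robot

A 6-joint arm with a two-finger parallel gripper is mounted at the origin on a cart in front of the work surface, level with it; the furniture and walls round the work are solid. World frame = base frame: x ahead of the robot, y to its left, z up, the work surface at z = 0. Lengths are in m, angles in rad, forces in N, time in s.
With the tool pointing down it reaches from about 0.375 to 0.925 m from the base axis. Payload 5.7 kg.
Tool frame: the origin (TCP) lies on the centre line of the jaws, within the pads' length; the fingertips stand 19 mm ahead of it and the grasp point (between the pads) is the TCP; z points along the fingers, y is the line along which they close (so a half turn about z gives the same grasp; the last joint's range is limited). The gripper opens to 85 mm and grips with 20 to 120 N. Pads are 22 mm wide; open, the fingers measure 114 mm over their backs; the gripper's body (76 mm by 85 mm) begins 54 mm behind the grasp point. The pads swing forward as they close: fully open they stand 13 mm farther back than shut.
Start: joints at [-1.368, 0.359, 1.51, -0, 1.272, -0.115], TCP at [0.187, -0.57, 0.214] pointing down, gripper open.
Joint ranges: [-2.97, 2.97], [-1.01, 2.36], [0.21, 2.38], [-0.96, 4.11], [0.2, 2.71], [-2.98, 2.98]. Speed limits (rad/s): [2.39, 2.39, 3.14, 3.14, 3.14, 3.14].

## Interface

Orientations are given as a unit quaternion [x, y, z, w].
In Python, from workcell import * gives the robot as it stands.
- The arm moves only by the tool arm_command, never from a script. Its argument "moves" is a list that holds one entry, the list of rows, each a list of 7 numbers: the shift along the tool's x, y, z in units of 0.2 m (1.0 is 0.2 m), then the turn, a rotation vector about the tool's x, y, z in units of 90 degrees (1.0 is 90 degrees), then the finger opening in mm, from 0 to 85.4. A call has 1 to 20 rows; each row is the pose to reach, as a shift and turn from the pose commanded when the call began, along the tool's axes at that moment; what a row does not reach only later rows make up. A row lasts 1/8 s, in which the tool goes at most 62.5 mm and 10.7 degrees, less where a joint would pass 70% of its speed; a pose out of reach is approached as far as the arm can. A call with a number of a shift or a turn outside -1 to 1 is refused whole. A call with a gripper value outside its range is refused whole. The fingers move at their own pace and stop on an object; "grip_force" is the grip in N (left out, the last holds). Time passes only in rows, so rows that repeat a pose let the fingers close. It gives the time, the measured TCP pose, the force, the opening and the grip force at its end, in the units of the state.
- observe(): the state, without advancing time (a new reading comes with each control period).
- snapshot(name): name is "scene" or "top" or "wrist"; returns a dict with "pixels" (420x560x3 uint8, red, green, blue), "mtx" (3x3 intrinsics, pixels), "R" (3x3) and "t" (3): a world point X has camera coordinates R X + t. Camera axes: x right, y down, z forward; pixel columns grow to the right and rows downward; lengths in m; the calibration is good to about 2 mm. A picture is of the moment at which its call begins. There is no depth.
- close_job(): hands the job in; it is judged then, once.
Trained networks look in a picture, given as the dict that the camera call returned (one of the last four; its "shot" number tells which), for a name from the list of things; names that differ only in an ending like _2 or _b are one class to them, and where a whole thing is asked for, a point or a joint stands for the part that bears it (a point fixed in the world has none). Each returns a list of dicts, best first, with "conf" (0 to 1); they miss things now and then, are a little off and sometimes report something else, mostly with a low value. They report only what shows in the picture. A call takes as long as a camera call.
- boxes_of(picture, thing): "location" ([x, y, z] in m, in world coordinates, good to about 4 mm: the middle of the surface that is visible of it).
- outline_of(picture, thing): "region" (420x560 bool, what is visible of it).
- tip_of(picture, thing): "location" ([x, y, z] in m, in world coordinates, good to about 4 mm: a listed point, or the origin of a listed thing).
The state is a dict: "time_s": time; "joint_positions": joint angles; "qvel": joint speeds; "joint_efforts": joint torques, N m; "position": TCP position; "eef_rot": TCP orientation; "contact_force": force on the tool from outside, world axes, zero at the start; "moment": the same for the moment, N m; "width": opening from 0.0 (shut) to 1.0 (fully open); "gripper_force": force on a finger pad.
Only numpy, scipy, OpenCV 4.12 (cv2) and the standard library are available. Lean on these libraries where they do the work, as an engineer would, in place of code of your own. Each camera call takes 0.05 s, during which the arm holds its last target. There are 200 camera calls.

## Task

The tape roll under the brass nut is to be changed: unscrew the brass knurled nut from its spindle, anticlockwise seen from above, lift it clear, and set it down gently, flat in the blue parts tray. Leave the black nut on the other spindle as it is.

Things in the scene. Friction and masses are not known exactly. Their poses are not given: they have to be found in the camera images.
- brass_nut: Brass knurled ring nut, 48 mm outside diameter, 34 mm high, about 150 g, upright on its spindle, underside 36 mm above the counter. Origin: centre of its underside; z up its axis. Seated, it can be neither lifted nor turned clockwise. It turns easily anticlockwise (from above), with no rise needed: 80 to 90 degrees in one grasp frees it; then lift straight up at least 50 mm without turning.
- spindle_a: Fixed tape spindle under the brass nut. Origin: on the counter, on the stud's axis. Round dark foot 104 mm wide, tan tape roll 81 mm wide (top 31 mm up), steel disc 64 mm wide (top 36 mm up), upright steel stud 28 mm thick, tip 82 mm up (12 mm above the seated nut). Two-start interrupted quick thread: the nut is free from about 65 to 110 degrees of turn from its start.
- parts_tray: Shallow open blue steel tray, fixed, 130 (its x) by 150 (its y) mm outside, 22 mm high, walls and floor 4 mm thick. Origin: centre of its underside, on the counter; z up.
- black_nut: Black nut of the same shape and size as the brass one, on a second, identical spindle; to be left alone. Origin: centre of its underside.

How it is judged:
On the way, in this order (a step that is already met when the one before it is completed fails the run):
1. the brass nut is unscrewed and lifted clear above the tip of its stud (z of brass_nut in the frame of spindle_a above 0.084 m), for 0.05 s.
2. the brass nut is lowered in the fingers to within 15 mm of the tray's floor (not dropped) (z of brass_nut in the frame of parts_tray below 0.019 m and x of brass_nut in the frame of parts_tray between -0.05 and 0.05 m and y of brass_nut in the frame of parts_tray between -0.06 and 0.06 m and contact force between the fingers and brass_nut above 0.5 N), for 0.05 s.
At the end, for the whole second after the job is handed in: The brass nut rests at rest and upright (within 10 degrees) on the floor of the blue tray, anywhere inside its walls, released; the black nut is within 12 mm of where it started (x of brass_nut in the frame of parts_tray between -0.05 and 0.05 m and y of brass_nut in the frame of parts_tray between -0.06 and 0.06 m and z of brass_nut in the frame of parts_tray below 0.01 m and angle between brass_nut's own z axis and vertical below 0.17 rad and linear speed of brass_nut below 0.02 m/s and distance of black_nut from where it was at the start of the episode below 0.012 m); the robot touches nothing.
It fails at once if the black nut is shifted by more than 12 mm (distance of black_nut from where it was at the start of the episode above 0.012 m).
It also fails if it takes over 43 s, if anything falls off the work surface, if the arm or the gripper's body presses on something with over 40 N, if the wrist force passes 120 N, or if a joint passes its speed limit or range.

## Working session

There is one attempt and no reset: what is moved stays moved. The work goes in short steps, Python scripts to look and compute and a tool call to move; the robot and the scene stay as the last step left them, time stands still between calls to the robot, and variables do not carry over. Pictures are saved under pics/ and viewed, at most 10 in all, crops included, and the job is handed in when it is done.

Besides the shell and the picture viewer there is one more tool, called after "Request:" by a JSON object that holds its "api" and its "payload", one argument or row to a line. arm_command: Moves the arm, as the interface text tells. Shifts and turns lie within -1 to 1; 1 stands for 0.2 m of shift or 90 degrees of turn. Its arguments: {"type":"object","properties":{"moves":{"type":"array"},"grip_force":{"type":"number"}},"required":["moves"]}

```bash
mkdir -p pics
python3 - <<'E'
from workcell import *
import cv2,numpy as np
s=observe();print(s['position'],s['eef_rot'],s['width'],s['time_s'])
ims=[]
for n in ['scene','top']:
    p=snapshot(n);ims.append(p['pixels'][:,:,::-1])
    for th in ['brass_nut','black_nut','spindle_a','parts_tray']:
        for f in (tip_of,boxes_of):
            print(n,th,f.__name__,[(np.round(d['location'],3).tolist(),round(d['conf'],2)) for d in f(p,th)[:3]])
    b=outline_of(p,'brass_nut')
    if b:
        v,u=np.nonzero(b[0]['region']);print(n,'px',u.mean(),v.mean())
cv2.imwrite('pics/a.png',cv2.resize(np.hstack(ims),(800,300)))
E
```

```text
[ 0.18733277 -0.5692401   0.21303991] [ 9.87400854e-01  1.58236071e-01 -5.55093179e-05 -9.46702692e-04] 0.9994413003685348 0.0
scene brass_nut call []
scene brass_nut call []
scene black_nut call [([0.423, 0.299, 0.037], 0.92)]
scene black_nut call [([0.407, 0.308, 0.064], 0.58)]
scene spindle_a call []
scene spindle_a call []
scene parts_tray call [([0.433, 0.001, -0.002], 0.8)]
scene parts_tray call [([0.432, 0.002, 0.004], 0.59)]
top brass_nut call [([0.499, -0.225, 0.036], 0.52)]
top brass_nut call [([0.498, -0.222, 0.07], 0.67)]
top black_nut call [([0.424, 0.297, 0.034], 0.54)]
top black_nut call [([0.423, 0.29, 0.073], 0.82)]
top spindle_a call [([0.5, -0.23, -0.0], 0.9)]
top spindle_a call [([0.495, -0.217, 0.032], 0.63)]
top parts_tray call [([0.428, 0.003, -0.003], 0.89)]
top parts_tray call [([0.432, 0.006, 0.003], 0.9)]
top px 381.73816155988857 200.98050139275767
```

View pics/a.png

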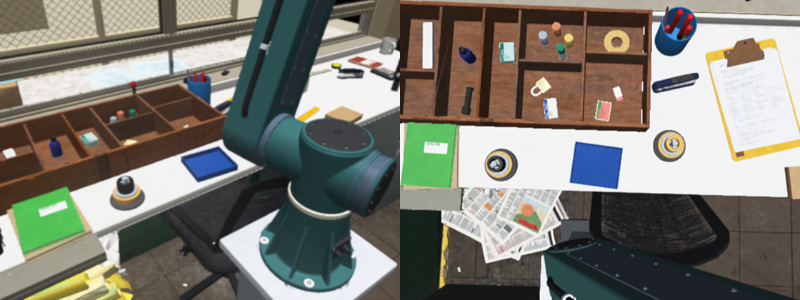

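The top view shows the brass nut at about (669,145), the tray at (596,165) and the black nut at (500,163) in the composite. These agree with the networks: brass ≈ (0.50, -0.226), tray ≈ (0.43, 0.003). I'll move above the brass nut.

Request:
{"api": "arm_command", "payload": {
  "moves": [
    [[1, -0.565, 0, 0, 0, 0, 85], [1, -0.565, 0, 0, 0, 0, 85], [1, -0.565, 0, 0, 0, 0, 85], [1, -0.565, 0, 0, 0, 0, 85], [1, -0.565, 0, 0, 0, 0, 85]]
  ]
}}

```text
time_s: 1.62
position: [0.3437, -0.3977, 0.214]
eef_rot: [0.987, 0.16, 0.0, -0.0]
contact_force: [0.2, -0.8, 0.4]
width: 0.998
gripper_force: 0.0
```

Request:
{"api": "arm_command", "payload": {
  "moves": [
    [[1, -0.565, 0, 0, 0, 0, 85], [1, -0.565, 0, 0, 0, 0, 85], [1, -0.565, 0, 0, 0, 0, 85], [1, -0.565, 0, 0, 0, 0, 85], [1, -0.565, 0, 0, 0, 0, 85], [1, -0.565, 0, 0, 0, 0, 85]]
  ]
}}

```text
time_s: 2.38
position: [0.4964, -0.2313, 0.2138]
eef_rot: [0.987, 0.158, -0.0, 0.0]
contact_force: [-0.3, 0.2, 0.2]
width: 0.998
gripper_force: 0.0
```

```bash
cat > h.py <<'E'
from workcell import *
import numpy as np
from scipy.spatial.transform import Rotation as Ro
def need(target):  # tool-frame shift in command units
    s=observe();R=Ro.from_quat(s['eef_rot']).as_matrix()
    print('t',s['time_s'],'pos',s['position'].round(4) if hasattr(s['position'],'round') else s['position'],'j',np.round(s['joint_positions'],2),'yaw',np.arctan2(R[1,0],R[0,0]),'zaxis',R[:,2].round(3))
    return (R.T@(np.array(target)-s['position'])/0.2).round(3)
def ray(p,u,v,z):
    R=np.array(p['R']);t=np.array(p['t']);c=-R.T@t
    d=R.T@np.linalg.inv(p['mtx'])@[u,v,1.];return c+d*(z-c[2])/d[2]
E
python3 - <<'E'
from h import *
import cv2
for n in ['wrist','top']:
    p=snapshot(n)
    if n=='wrist': cv2.imwrite('pics/b.png',p['pixels'][:,:,::-1])
    for th in ['brass_nut','spindle_a']:
        print(n,th,[(np.round(d['location'],4).tolist(),round(d['conf'],2)) for d in tip_of(p,th)[:2]])
    b=outline_of(p,'brass_nut')
    if b:
        m=b[0]['region'].astype(np.uint8)
        v,u=np.nonzero(m);print(n,'px',u.min(),u.max(),v.min(),v.max(),'ray',ray(p,u.mean(),v.mean(),.06))
print(need([.5,-.226,.062]))
E
```

```text
wrist brass_nut [([0.498, -0.2293, 0.0352], 0.63)]
wrist spindle_a [([0.4996, -0.2267, -0.0015], 0.84)]
wrist px 255 301 162 210 ray [ 0.50150114 -0.22911145  0.06      ]
top brass_nut [([0.5, -0.2272, 0.0359], 0.74)]
top spindle_a [([0.4982, -0.2254, -0.0007], 0.72)]
top px 371 393 195 212 ray [ 0.48984782 -0.22278958  0.06      ]
t 2.775 pos [ 0.4965 -0.2308  0.2139] j [-0.56  0.28  1.62  0.    1.23  0.69] yaw 0.3168177153827783 zaxis [-0.  0. -1.]
[ 0.024 -0.017  0.76 ]
```

View pics/b.png

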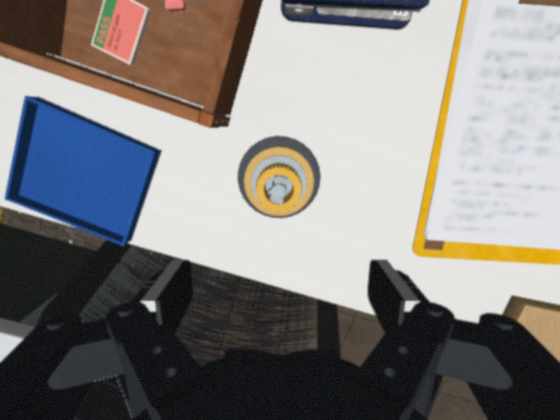

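The wrist view shows the brass nut's stud at about (279,187), concentric over the foot at (279,177). The organiser corner at (225,120) is clear of the fingers. I'll descend to TCP z ≈ 0.062.

Request:
{"api": "arm_command", "payload": {
  "moves": [
    [[0.02, -0.013, 0.3, 0, 0, 0, 85], [0.02, -0.013, 0.55, 0, 0, 0, 85], [0.02, -0.013, 0.7, 0, 0, 0, 85], [0.02, -0.013, 0.76, 0, 0, 0, 85], [0.02, -0.013, 0.76, 0, 0, 0, 85]]
  ]
}}

```text
time_s: 3.4
position: [0.4997, -0.2266, 0.0617]
eef_rot: [0.987, 0.158, -0.0, -0.0]
contact_force: [-0.3, 0.3, 0.0]
width: 0.997
gripper_force: 0.0
```

Request:
{"api": "arm_command", "payload": {
  "moves": [
    [[0, 0, 0, 0, 0, 0, 40], [0, 0, 0, 0, 0, 0, 40], [0, 0, 0, 0, 0, 0, 40], [0, 0, 0, 0, 0, 0, 40], [0, 0, 0, 0, 0, 0, 40], [0, 0, 0, 0, 0, 0, 40]]
  ],
  "grip_force": 45
}}

```text
time_s: 4.15
position: [0.4998, -0.2265, 0.0619]
eef_rot: [0.987, 0.158, -0.0, -0.0]
contact_force: [0.0, -0.0, 0.5]
width: 0.472
gripper_force: 0.0
```

Run:
```python
from h import *
import cv2
s=observe();print(s['width'],s['gripper_force'],s['contact_force'])
p=snapshot('wrist');q=snapshot('top')
cv2.imwrite('pics/c.png',np.hstack([p['pixels'][60:360,80:480],cv2.resize(q['pixels'][150:250,320:453],(400,300))])[:,:,::-1])
```

```text
0.4718942773755541 0.0 [ 0.00860982 -0.0256899   0.45152974]
```

View pics/c.png

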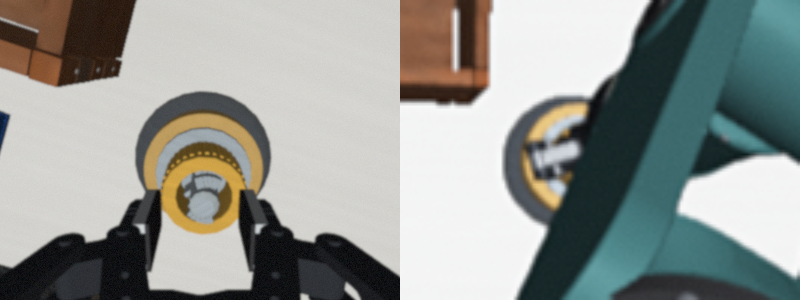

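The fingers closed to 40 mm around the nut without registering any force. In the left half the nut ring is at about (203,195) with the pads beside it at (150,225) and (250,225). I'll check by projection whether it's actually between them.

Run:
```python
from h import *
p=snapshot('wrist')
s=observe();R=Ro.from_quat(s['eef_rot']).as_matrix();T=np.array(s['position'])
def pr(X):
    c=np.array(p['R'])@X+p['t'];c=p['mtx']@c;return (c[:2]/c[2]-[80,60]).round(0)
for nm,l in [('tip L',[0,.02,.019]),('tip R',[0,-.02,.019]),('tcpL',[0,.02,0]),('tcpR',[0,-.02,0]),('tipR x+11',[.011,-.02,.019]),('tipL48',[0,.024,.019]),('tipR48',[0,-.024,.019])]: print(nm,pr(T+R@np.array(l)))
for c in ([.4995,-.227],[.4998,-.2265]):
  for z,r in ((.07,.024),(.082,.014),(.036,.024),(.031,.0405),(0,.052)):
    e=[pr(np.array([c[0],c[1],z])+R@np.array(o)*r) for o in ([0,0,0],[1,0,0],[-1,0,0],[0,1,0],[0,-1,0])]
    print(z,[x.tolist() for x in e])
print(need([.5,-.226,.062]))
print([(np.round(d['location'],4).tolist(),round(d['conf'],2)) for th in ['brass_nut','spindle_a'] for d in tip_of(p,th)[:1]])
```

```text
tip L [230. 177.]
tip R [167. 177.]
tcpL [233. 189.]
tcpR [164. 190.]
tipR x+11 [167. 161.]
tipL48 [236. 177.]
tipR48 [161. 177.]
0.07 [[199.0, 196.0], [199.0, 155.0], [199.0, 234.0], [243.0, 196.0], [156.0, 196.0]]
0.082 [[199.0, 206.0], [199.0, 181.0], [199.0, 230.0], [226.0, 206.0], [172.0, 206.0]]
0.036 [[199.0, 174.0], [199.0, 139.0], [199.0, 207.0], [236.0, 174.0], [163.0, 174.0]]
0.031 [[199.0, 172.0], [199.0, 112.0], [199.0, 225.0], [259.0, 172.0], [140.0, 172.0]]
0 [[199.0, 158.0], [199.0, 90.0], [199.0, 218.0], [266.0, 158.0], [132.0, 158.0]]
0.07 [[199.0, 195.0], [198.0, 154.0], [199.0, 234.0], [242.0, 195.0], [155.0, 195.0]]
0.082 [[198.0, 205.0], [198.0, 180.0], [199.0, 230.0], [226.0, 205.0], [171.0, 205.0]]
0.036 [[199.0, 174.0], [199.0, 138.0], [199.0, 206.0], [235.0, 174.0], [162.0, 174.0]]
0.031 [[199.0, 171.0], [199.0, 111.0], [199.0, 224.0], [259.0, 171.0], [139.0, 171.0]]
0 [[199.0, 157.0], [199.0, 89.0], [199.0, 217.0], [266.0, 157.0], [132.0, 157.0]]
t 4.3 pos [ 0.4998 -0.2265  0.0618] j [-0.55  0.47  1.78  0.    0.89  0.7 ] yaw 0.3177936203370759 zaxis [-0.  0. -1.]
[ 0.002 -0.002 -0.001]
[([0.4971, -0.2316, 0.0363], 0.87), ([0.4976, -0.2283, -0.0011], 0.91)]
```

The pads look about 48 mm apart in the image, so they may only be touching. I'll command a tighter close.

Request:
{"api": "arm_command", "payload": {
  "moves": [
    [[0, 0, 0, 0, 0, 0, 0], [0, 0, 0, 0, 0, 0, 0], [0, 0, 0, 0, 0, 0, 0], [0, 0, 0, 0, 0, 0, 0]]
  ],
  "grip_force": 45
}}

```text
time_s: 4.9
position: [0.501, -0.2277, 0.0644]
eef_rot: [0.987, 0.158, 0.001, 0.001]
contact_force: [-5.0, 0.1, 20.7]
width: 0.001
gripper_force: 10.4
```

Run:
```python
from h import *
import cv2
s=observe();print(s['width'],s['gripper_force'],s['contact_force'])
p=snapshot('wrist');q=snapshot('scene')
print([(np.round(d['location'],4).tolist(),round(d['conf'],2)) for th in ['brass_nut','spindle_a'] for d in tip_of(p,th)[:1]])
cv2.imwrite('pics/d.png',p['pixels'][60:400,60:500,::-1])
```

```text
0.001117029075684844 10.445213871489614 [-5.00948004  0.11798661 20.71315233]
[([0.4991, -0.2282, 0.0355], 0.91), ([0.498, -0.2267, -0.0025], 0.69)]
```

View pics/d.png

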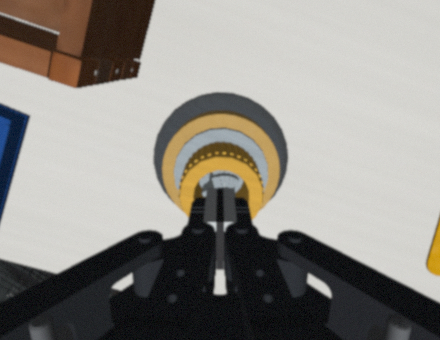

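The fingers closed over the stud's tip at crop pixel (218,185), above the nut. The real fingertips are therefore about 40 mm higher than the reported TCP implies. I'll back off and measure that offset with the wrist camera.

Request:
{"api": "arm_command", "payload": {
  "moves": [
    [[0, 0, -0.1, 0, 0, 0, 0], [0, 0, -0.25, 0, 0, 0, 0], [0, 0, -0.25, 0, 0, 0, 0], [0, 0, -0.25, 0, 0, 0, 0]]
  ]
}}

```text
time_s: 5.6
position: [0.4995, -0.2263, 0.1115]
eef_rot: [0.987, 0.158, -0.0, -0.0]
contact_force: [0.2, -0.8, 0.1]
width: 0.005
gripper_force: 0.0
```

Run:
```python
from h import *
import cv2
s=observe();print(s['width'],s['gripper_force'],s['contact_force'])
p=snapshot('wrist');q=snapshot('scene')
R=Ro.from_quat(s['eef_rot']).as_matrix();C=-np.array(p['R']).T@p['t']
print(p['mtx'],'cam in tool',R.T@(C-s['position']),'cam rot',(R.T@np.array(p['R']).T).round(3))
cv2.imwrite('pics/e.png',cv2.resize(p['pixels'][200:420,160:400,::-1],None,fx=2.5,fy=2.5))
print(need([.4995,-.227,.1]))
for z in (-.03,-.02,-.01,0,.01,.019):
  for x in (-.011,0,.011):
    c=np.array(p['R'])@(R@[x,0,z]+s['position'])+p['t'];c=p['mtx']@c;print(z,x,(c[:2]/c[2]).round(),end=' ')
  print()
```

```text
0.005314828648076452 0.0 [ 0.2469836  -0.7956191   0.10577659]
[[299.58650584   0.         279.64652656]
 [  0.         299.58650584 209.73636364]
 [  0.           0.           1.        ]] cam in tool [ 0.07045668  0.00060414 -0.16012457] cam rot [[-0.001 -0.96  -0.279]
 [ 1.    -0.001  0.   ]
 [-0.    -0.279  0.96 ]]
t 5.7 pos [ 0.499  -0.226   0.1109] j [-0.55  0.4   1.74  0.    1.    0.7 ] yaw 0.3177770490057465 zaxis [-0.002  0.001 -1.   ]
[0.001 0.005 0.054]
-0.03 -0.011 [278. 295.] -0.03 0 [278. 275.] -0.03 0.011 [278. 254.] 
-0.02 -0.011 [278. 284.] -0.02 0 [278. 265.] -0.02 0.011 [278. 245.] 
-0.01 -0.011 [279. 275.] -0.01 0 [279. 257.] -0.01 0.011 [278. 238.] 
0 -0.011 [279. 267.] 0 0 [279. 249.] 0 0.011 [279. 232.] 
0.01 -0.011 [279. 259.] 0.01 0 [279. 243.] 0.01 0.011 [279. 226.] 
0.019 -0.011 [279. 253.] 0.019 0 [279. 237.] 0.019 0.011 [279. 221.]
```

View pics/e.png

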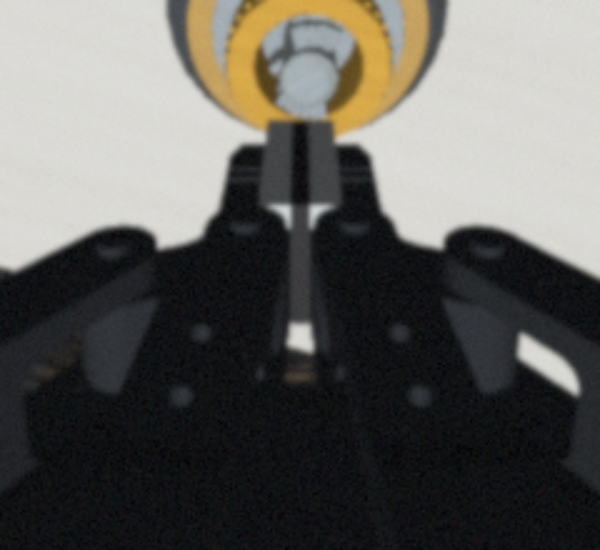

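With x = +11 mm, the closed pads' front edge at crop (300,120) (full v≈248) puts the real tip about 21 mm *behind* the reported TCP. That matches the contact with the stud tip. So I'll use TCP z ≈ 0.022 for the grasp, plus a small +y correction of about 1.5 mm: the stud is at crop u=307 and the jaw gap at 300.

Request:
{"api": "arm_command", "payload": {
  "moves": [
    [[0, 0.008, 0, 0, 0, 0, 85], [0, 0.008, 0, 0, 0, 0, 85], [0, 0.008, 0, 0, 0, 0, 85], [0, 0.008, 0, 0, 0, 0, 85], [0, 0.008, 0, 0, 0, 0, 85], [0, 0.008, 0.15, 0, 0, 0, 85], [0, 0.008, 0.3, 0, 0, 0, 85], [0, 0.008, 0.4, 0, 0, 0, 85], [0, 0.008, 0.445, 0, 0, 0, 85], [0, 0.008, 0.445, 0, 0, 0, 85]]
  ]
}}

```text
time_s: 6.95
position: [0.5001, -0.2279, 0.0226]
eef_rot: [0.987, 0.158, -0.0, -0.0]
contact_force: [-0.3, -0.1, 0.8]
width: 0.997
gripper_force: 0.0
```

Request:
{"api": "arm_command", "payload": {
  "moves": [
    [[0, 0, 0, 0, 0, 0, 40], [0, 0, 0, 0, 0, 0, 40], [0, 0, 0, 0, 0, 0, 40], [0, 0, 0, 0, 0, 0, 40], [0, 0, 0, 0, 0, 0, 40]]
  ],
  "grip_force": 45
}}

```text
time_s: 7.58
position: [0.501, -0.2285, 0.024]
eef_rot: [0.987, 0.158, 0.001, 0.001]
contact_force: [-0.9, 0.2, 5.4]
width: 0.542
gripper_force: 46.0
```

Run:
```python
from h import *
import cv2
s=observe();print(s['width'],s['gripper_force'],s['contact_force'])
p=snapshot('wrist')
cv2.imwrite('pics/f.png',p['pixels'][60:400,60:500,::-1])
print(need([.4995,-.227,.1]))
```

```text
0.5423334687371956 46.009748596698046 [-0.90692611  0.15243198  5.41924314]
t 7.625 pos [ 0.501  -0.2284  0.024 ] j [-0.55  0.53  1.8   0.    0.81  0.7 ] yaw 0.31797367575752966 zaxis [ 0.002 -0.001 -1.   ]
[-0.004 -0.009 -0.38 ]
```

View pics/f.png

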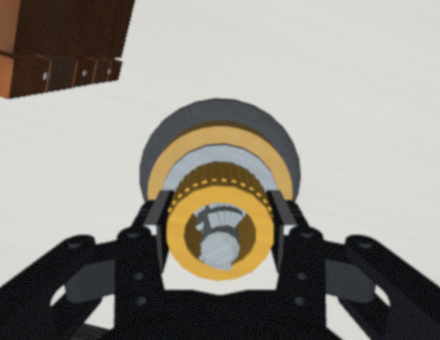

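The nut, centred at about (220,235), is firmly gripped: 46 mm opening, 46 N. Now I'll turn it 86° anticlockwise.

Request:
{"api": "arm_command", "payload": {
  "moves": [
    [[0, 0, 0, 0, 0, -0.1, 40], [0, 0, 0, 0, 0, -0.2, 40], [0, 0, 0, 0, 0, -0.3, 40], [0, 0, 0, 0, 0, -0.4, 40], [0, 0, 0, 0, 0, -0.5, 40], [0, 0, 0, 0, 0, -0.6, 40], [0, 0, 0, 0, 0, -0.7, 40], [0, 0, 0, 0, 0, -0.8, 40], [0, 0, 0, 0, 0, -0.9, 40], [0, 0, 0, 0, 0, -0.95, 40], [0, 0, 0, 0, 0, -0.95, 40], [0, 0, 0, 0, 0, -0.95, 40]]
  ]
}}

```text
time_s: 9.12
position: [0.5011, -0.2285, 0.024]
eef_rot: [0.618, 0.786, 0.0, 0.001]
contact_force: [0.1, 1.0, 5.7]
width: 0.545
gripper_force: 46.3
```

Request:
{"api": "arm_command", "payload": {
  "moves": [
    [[0, 0, -0.05, 0, 0, 0, 40], [0, 0, -0.1, 0, 0, 0, 40]]
  ]
}}

```text
time_s: 9.38
position: [0.5002, -0.2279, 0.0435]
eef_rot: [0.618, 0.786, 0.0, -0.0]
contact_force: [-0.9, 0.2, -1.9]
width: 0.541
gripper_force: 46.5
```

The load is only the nut's weight, so it's free. Continuing up.

Request:
{"api": "arm_command", "payload": {
  "moves": [
    [[0, 0, -0.15, 0, 0, 0, 40], [0, 0, -0.3, 0, 0, 0, 40], [0, 0, -0.4, 0, 0, 0, 40], [0, 0, -0.4, 0, 0, 0, 40]]
  ]
}}

```text
time_s: 9.88
position: [0.5016, -0.2288, 0.1249]
eef_rot: [0.618, 0.786, 0.0, 0.002]
contact_force: [0.5, -0.3, -1.6]
width: 0.543
gripper_force: 46.7
```

Run:
```python
from h import *
import cv2
s=observe();print(s['width'],s['gripper_force'],s['contact_force'])
q=snapshot('top');cv2.imwrite('pics/g.png',q['pixels'][100:300,150:500,::-1])
m=outline_of(q,'parts_tray')[0]['region']
r=cv2.minAreaRect(np.argwhere(m)[:,::-1].astype(np.float32));print(r,ray(q,*r[0],.011),[ray(q,*c,.022).round(3).tolist() for c in cv2.boxPoints(r)])
print([(np.round(d['location'],4).tolist(),round(d['conf'],2)) for th in ['brass_nut','parts_tray','black_nut'] for d in tip_of(q,th)[:1]])
print(need([.431,.002,.124]))
```

```text
0.5429897376888984 46.65589487180114 [ 0.46949883 -0.31888619 -1.59858825]
((274.3473815917969, 230.44866943359375), (69.4398193359375, 59.88764572143555), 8.583621978759766) [ 0.43273088 -0.00117991  0.011     ] [[0.376, 0.082, 0.022], [0.507, 0.067, 0.022], [0.489, -0.085, 0.022], [0.358, -0.069, 0.022]]
[([0.4982, -0.229, 0.138], 0.64), ([0.4275, 0.0056, -0.0015], 0.83), ([0.4282, 0.2951, 0.0355], 0.72)]
t 10.125 pos [ 0.4995 -0.2275  0.1218] j [-0.55  0.39  1.72  0.    1.03 -0.79] yaw 1.8099893120063477 zaxis [-0.002  0.001 -1.   ]
[ 1.196 -0.061 -0.009]
```

View pics/g.png

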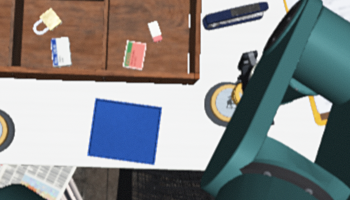

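The tray centre is at crop (124,130), about (0.431, 0.002). The nut is held at z ≈ 0.138, clear of the stud. Moving over the tray.

Request:
{"api": "arm_command", "payload": {
  "moves": [
    [[0.2, -0.01, 0, 0, 0, 0, 40], [0.45, -0.02, 0, 0, 0, 0, 40], [0.7, -0.03, 0, 0, 0, 0, 40], [0.9, -0.045, 0, 0, 0, 0, 40], [1, -0.05, 0, 0, 0, 0, 40], [1, -0.05, 0, 0, 0, 0, 40]]
  ]
}}

```text
time_s: 10.88
position: [0.4418, -0.0348, 0.1222]
eef_rot: [0.617, 0.787, -0.0, -0.001]
contact_force: [0.5, -0.5, -1.4]
width: 0.542
gripper_force: 46.6
```

Request:
{"api": "arm_command", "payload": {
  "moves": [
    [[0.1, -0.005, 0, 0, 0, 0, 40], [0.19, -0.01, 0, 0, 0, 0, 40], [0.19, -0.01, 0.25, 0, 0, 0, 40], [0.19, -0.01, 0.4, 0, 0, 0, 40], [0.19, -0.01, 0.48, 0, 0, 0, 40], [0.19, -0.01, 0.48, 0, 0, 0, 40]]
  ]
}}

```text
time_s: 11.62
position: [0.4313, 0.0004, 0.0258]
eef_rot: [0.618, 0.786, -0.001, -0.001]
contact_force: [0.3, 0.6, -1.3]
width: 0.546
gripper_force: 46.6
```

Run:
```python
from h import *
import cv2
s=observe();print(s['width'],s['gripper_force'],s['contact_force'])
q=snapshot('wrist');cv2.imwrite('pics/h.png',q['pixels'][:,:,::-1])
print([(np.round(d['location'],4).tolist(),round(d['conf'],2)) for th in ['brass_nut','parts_tray'] for d in tip_of(q,th)[:1]])
print(need([.431,.002,-.008]))
```

```text
0.546110170015441 46.64714489132166 [ 0.27790826  0.55961776 -1.29599733]
[([0.4304, -0.0026, 0.0374], 0.8)]
t 11.775 pos [4.33e-01 2.00e-04 2.74e-02] j [-0.16  0.41  2.06  0.    0.67 -0.4 ] yaw 1.8099549257140675 zaxis [ 0.001 -0.    -1.   ]
[ 0.011 -0.008  0.177]
```

View pics/h.png

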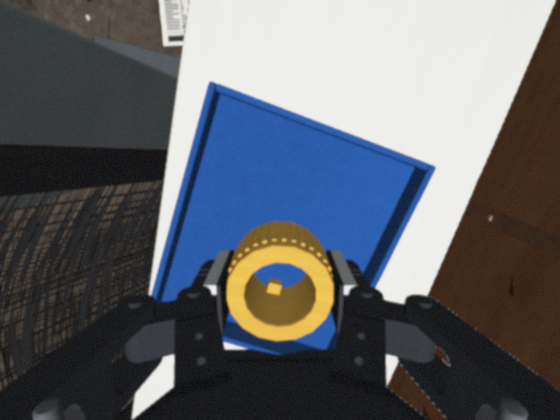

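The nut, at about (280,290), is over the tray floor with the fingers inside the walls. Lowering slowly.

Request:
{"api": "arm_command", "payload": {
  "moves": [
    [[0, 0, 0.06, 0, 0, 0, 40], [0, 0, 0.11, 0, 0, 0, 40], [0, 0, 0.14, 0, 0, 0, 40], [0, 0, 0.15, 0, 0, 0, 40], [0, 0, 0.15, 0, 0, 0, 40], [0, 0, 0.15, 0, 0, 0, 40]]
  ]
}}

```text
time_s: 12.52
position: [0.4324, 0.0003, -0.0029]
eef_rot: [0.618, 0.786, 0.0, 0.0]
contact_force: [-0.6, 0.4, -2.7]
width: 0.54
gripper_force: 46.7
```

Request:
{"api": "arm_command", "payload": {
  "moves": [
    [[0, 0, 0.007, 0, 0, 0, 40], [0, 0, 0.014, 0, 0, 0, 40], [0, 0, 0.014, 0, 0, 0, 40]]
  ]
}}

```text
time_s: 12.9
position: [0.4322, 0.0004, -0.006]
eef_rot: [0.618, 0.786, -0.0, -0.0]
contact_force: [-0.2, 0.4, -1.8]
width: 0.541
gripper_force: 46.7
```

Request:
{"api": "arm_command", "payload": {
  "moves": [
    [[0, 0, 0.007, 0, 0, 0, 40], [0, 0, 0.012, 0, 0, 0, 40], [0, 0, 0.012, 0, 0, 0, 40]]
  ]
}}

```text
time_s: 13.28
position: [0.4322, 0.0003, -0.008]
eef_rot: [0.618, 0.786, 0.0, 0.0]
contact_force: [-0.7, -0.2, 4.7]
width: 0.544
gripper_force: 47.3
```

The nut is touching the floor. Releasing and retreating.

Request:
{"api": "arm_command", "payload": {
  "moves": [
    [[0, 0, 0, 0, 0, 0, 50], [0, 0, 0, 0, 0, 0, 56], [0, 0, 0, 0, 0, 0, 62], [0, 0, 0, 0, 0, 0, 62], [0, 0, 0, 0, 0, 0, 62], [0, 0, -0.1, 0, 0, 0, 62], [0, 0, -0.3, 0, 0, 0, 62], [0, 0, -0.6, 0, 0, 0, 62], [0, 0, -0.8, 0, 0, 0, 62], [0, 0, -0.8, 0, 0, 0, 62], [0, 0, -0.8, 0, 0, 0, 62]]
  ]
}}

```text
time_s: 14.65
position: [0.4317, 0.0004, 0.1513]
eef_rot: [0.618, 0.786, -0.0, -0.0]
contact_force: [-0.1, 0.3, -0.1]
width: 0.731
gripper_force: 0.0
```

Run:
```python
from h import *
import cv2
s=observe();print(s['width'],s['gripper_force'],s['contact_force'])
q=snapshot('wrist');cv2.imwrite('pics/i.png',q['pixels'][:,:,::-1])
print([(np.round(d['location'],4).tolist(),round(d['conf'],2)) for th in ['brass_nut','parts_tray'] for d in tip_of(q,th)[:1]])
```

```text
0.730560693376194 0.0 [-0.10966395  0.27218285 -0.13784439]
[([0.4295, 0.0002, 0.0038], 0.91), ([0.4282, -0.0005, 0.0032], 0.61)]
```

View pics/i.png

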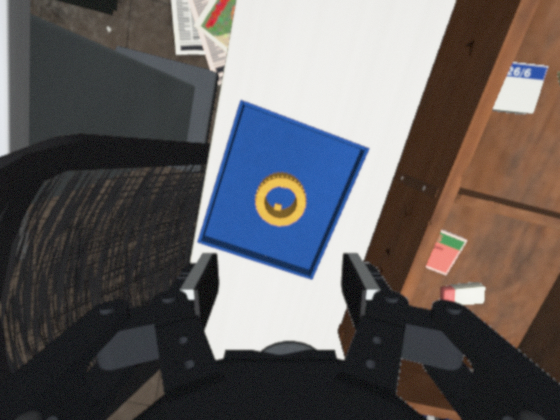

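The nut stands upright at the centre of the tray (280,200), released, and the gripper is clear.

```bash
python3 -c "
from workcell import *
print(close_job())"
```

```text
the job is handed in; nothing more can be done
None
```

The brass nut is unscrewed, lifted clear and standing upright near the centre of the blue tray, released. The black nut was never touched, and the job is handed in at about 15 s; the hand-in gave no verdict.

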